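Pair the dental jaw models heel to heel

ROBOT

A 6-joint arm with a two-finger parallel gripper is mounted at the origin on the work surface. World frame = base frame: x ahead of the robot, y to its left, z up, the work surface at z = 0. Lengths are in m, angles in rad, forces in N, time in s.
With the tool pointing down it reaches from about 0.425 to 0.95 m from the base axis. Payload 3.5 kg.
Tool frame: the origin (TCP) lies on the centre line of the jaws, within the pads' length; the fingertips stand 17 mm ahead of it and the grasp point (between the pads) lies 2 mm behind it; z points along the fingers, y is the line along which they close (so a half turn about z gives the same grasp; the last joint's range is limited). The gripper opens to 85 mm and grips with 20 to 120 N. Pads are 22 mm wide; open, the fingers measure 114 mm over their backs; the gripper's body (76 mm by 85 mm) begins 54 mm behind the grasp point. The pads swing forward as they close: fully open they stand 13 mm farther back than shut.
Start: joints at [1.001, 0.286, 1.577, -0, 1.279, -0.15], TCP at [0.275, 0.616, 0.248] pointing down, gripper open.
Joint ranges: [-2.77, 2.77], [-0.9, 2.22], [0.21, 2.48], [-1.53, 4.67], [0.24, 2.81], [-2.84, 2.84]. Speed limits (rad/s): [2.79, 2.79, 3.14, 3.14, 3.14, 3.14].

INTERFACE

Orientations are given as a rotation vector (axis times angle).
In Python, from workcell import r gives the robot as it stands.
- The arm moves only by the shell command python3 -m pendant 'ROWS' [FORCE]. ROWS is a JSON object of lists of equal length, an entry for each row: "grip": the closure, from 0 (fully open) to 1 (shut); "delta_pos": the shift along the tool's x, y, z in m, a list of three; "roll": the turn about the tool's z in degrees. In form: {"grip": [grip, ...], "delta_pos": [[x, y, z], ...], "roll": [roll, ...]}. A call has 1 to 20 rows; each row shifts and turns the commanded pose from where the row before left it, along the tool's axes as they then stand; what a row does not reach is not made up. A row lasts 1/10 s, in which the tool goes at most 50 mm and 8.59 degrees, less where a joint would pass 70% of its speed; a pose out of reach is approached as far as the arm can. A call is refused whole if a number of a shift passes 0.05 or a number of a turn 8.59, either way. A call with a gripper value outside its range is refused whole. The fingers move at their own pace and stop on an object; FORCE is the grip in N (left out, the last holds). Time passes only in rows, so rows that do not move let the fingers close. It gives the time, the measured TCP pose, the force, the opening and the grip force at its end, in the units of the state.
- r.get_obs(): the state, without advancing time (a new reading comes with each control period).
- r.get_image(name): name is "scene" or "top" or "wrist"; returns (picture, depth): 480x640x3 uint8, red, green, blue; 480x640 float32, m along the optical axis (not along the pixel's ray), 0 where there is no reading.
- r.calibration(name): a dict with "mtx" (3x3 intrinsics, pixels), "extrinsics" (4x4, takes a point from world to camera coordinates). Camera axes: x right, y up, looking along -z (the intrinsics and any distortion apply to the point x, -y, -z); pixel columns grow to the right and rows downward; lengths in m; the calibration is good to about 2 mm. A picture is of the moment at which its call begins: read the wrist's pose just before it. calibration takes no time and is no camera call; for the wrist camera it gives the pose at the moment of the call.
- r.finish_job(): hands the job in; it is judged then, once.
The state is a dict: "clock": time; "q": joint angles; "joint_velocities": joint speeds; "joint_torque": joint torques, N m; "eef_pos": TCP position; "tool_rot": TCP orientation; "ft_force": force on the tool from outside, world axes, zero at the start; "wrist_torque": the same for the moment, N m; "width": finger opening in m; "grasp_force": force on a finger pad.
Only numpy, scipy, OpenCV 4.12 (cv2) and the standard library are available. Lean on these libraries where they do the work, as an engineer would, in place of code of your own. Each camera call takes 0.05 s, during which the arm holds its last target. There are 200 camera calls.

TASK

Pair up the jaw models on the dental bench: slide each loose coloured upper jaw across the bench into the bay where the lower jaw of the same stone colour stands, until the two flat heels meet squarely. The plaster is fresh and chips easily, so push gently (never more than 20 N on a model, nor between two models) and keep the uppers flat on the bench, neither lifted nor tipped. Leave the lower jaws in place and do not disturb the white model, bowl, jar and brush.

Things in the scene. Friction and masses are not known exactly. Their poses are not given: they have to be found in the camera images.
- upper_gold: loose upper-jaw plaster model, golden-yellow stone on a grey plate: block 86 (x) x 80 (y) x 20 mm high with vertical sides, about 0.16 kg, with a raised horseshoe of teeth 64 mm wide, up to 39 mm high, set in 9 mm or more from the sides. Origin: centre of its underside; z up. Its flat heel (open end of the horseshoe) is the +y face, 40 mm from the origin; front teeth point to -y
- upper_gold_heel (a point): middle of the flat heel face of the gold upper jaw, 10 mm above its underside; axes as the model's
- upper_teal: loose upper-jaw plaster model, blue-green (teal) stone on a grey plate: block 86 (x) x 80 (y) x 20 mm high with vertical sides, about 0.16 kg, with a raised horseshoe of teeth 64 mm wide, up to 39 mm high, set in 9 mm or more from the sides. Origin: centre of its underside; z up. Its flat heel (open end of the horseshoe) is the +y face, 40 mm from the origin; front teeth point to -y
- upper_teal_heel (a point): middle of the flat heel face of the teal upper jaw, 10 mm above its underside; axes as the model's
- lower_gold: lower-jaw model in golden-yellow stone, same size of block and teeth (no palate), loose, at the inner end of one of the two bays. Origin: centre of its underside; z up; its flat heel is the -y face, 40 mm from the origin, facing out of the bay; axes nearly as the twin bay's
- lower_gold_heel (a point): middle of the flat heel face of the gold lower jaw, 10 mm above its underside; axes as the model's
- lower_teal: lower-jaw model in blue-green (teal) stone, same size of block and teeth (no palate), loose, at the inner end of one of the two bays. Origin: centre of its underside; z up; its flat heel is the -y face, 40 mm from the origin, facing out of the bay; axes nearly as the twin bay's
- lower_teal_heel (a point): middle of the flat heel face of the teal lower jaw, 10 mm above its underside; axes as the model's
- dock: twin bay fixed on the bench, no floor: three aluminium rails 14 mm wide, 14 mm high, along y from y = 0 to 136 mm, centred at x = -110, 0, +110 mm; end bar behind them, 20 mm high. Two lanes 96 mm wide, open to -y. Middle rail pointed (to y = -7), outer rails flare outwards to y = -30 mm. Origin: middle of the mouth at bench height; +y points into the bays, z up
- lane_near (a point): mouth of the near lane, on its centre line at bench height, -55 mm along the twin bay's x; axes as the bay's. The lower jaw's heel stands about 53 mm inside (+y), so a paired upper jaw ends with its origin about 13 mm inside and its front edge 27 mm outside the mouth
- lane_far (a point): mouth of the far lane, on its centre line at bench height, +55 mm along the twin bay's x; axes as the bay's. The lower jaw's heel stands about 53 mm inside (+y), so a paired upper jaw ends with its origin about 13 mm inside and its front edge 27 mm outside the mouth
- stray_white: upper-jaw model in white plaster, same size as the others, with no partner here (bystander). Origin: centre of its underside
- bowl: green mixing bowl, 116 mm across, 55 mm high (bystander). Origin: centre of its underside
- jar: closed jar, 60 mm across, 66 mm high (bystander). Origin: centre of its underside
- brush: small brush lying flat, 170 mm long (bystander). Origin: under its middle
Mind the look-alikes: they are no part of the job. Leave any purple look-alike of the upper_gold alone.

How it is judged:
By the outcome, as a careful person would: the job done as asked, in the order asked, and still so for the second after the job is handed in, with the robot touching nothing.
It also fails if it takes over 72 s, if anything falls off the work surface, if the arm or the gripper's body presses on something with over 40 N, if the wrist force passes 120 N, or if a joint passes its speed limit or range.

## Working session

There is one attempt and no reset: what is moved stays moved. The work goes in short steps, Python scripts to look and compute and a shell command to move; the robot and the scene stay as the last step left them, time stands still between calls to the robot, and variables do not carry over. Pictures are saved under pics/ and viewed, at most 13 in all, crops included, and the job is handed in when it is done.

```bash
mkdir -p pics; python3 - <<'E'
from workcell import r
import cv2,numpy as np
for n in("top","scene"):
    p,d=r.get_image(n); cv2.imwrite(f"pics/{n}0.png",p[:,:,::-1]); np.savez(f"pics/{n}0.npz",p=p,d=d,**r.calibration(n))
    c=r.calibration(n); print(n,c["mtx"],np.linalg.inv(c["extrinsics"]).round(3))
o=r.get_obs();print(o)
E
```

```text
top [[556.49921985   0.         322.325095  ]
 [  0.         556.49921985 253.58756677]
 [  0.           0.           1.        ]] [[ 0.022  0.987 -0.157  0.368]
 [-1.     0.023  0.006 -0.05 ]
 [ 0.01   0.157  0.988  1.434]
 [ 0.     0.     0.     1.   ]]
scene [[499.31137635   0.         311.70218002]
 [  0.         499.31137635 238.65372427]
 [  0.           0.           1.        ]] [[-0.891 -0.387  0.235  0.914]
 [ 0.453 -0.764  0.46   0.592]
 [ 0.002  0.516  0.856  1.262]
 [ 0.     0.     0.     1.   ]]
{'clock': 0.1, 'q': array([ 1.00097638e+00,  2.87096033e-01,  1.57802975e+00,  2.05346241e-05,
        1.27861150e+00, -1.50020413e-01]), 'joint_velocities': array([ 0.0003304 , -0.00157077, -0.00299013, -0.00013744,  0.00042081,
       -0.00043842]), 'joint_torque': array([-4.58326995e-04, -4.07293081e+01, -2.93699867e+01, -2.00419408e-04,
        3.36440709e-03, -2.66882000e-05]), 'eef_pos': array([0.27479111, 0.61592254, 0.24707329]), 'tool_rot': array([-0.65443568, -3.07188013,  0.00314127]), 'ft_force': array([-0.24259942, -0.11069597, -0.3240868 ]), 'wrist_torque': array([-0.00377849,  0.00727387, -0.00395777]), 'grasp_force': 0.0, 'width': 0.08550918656683847}
```

View pics/top0.png

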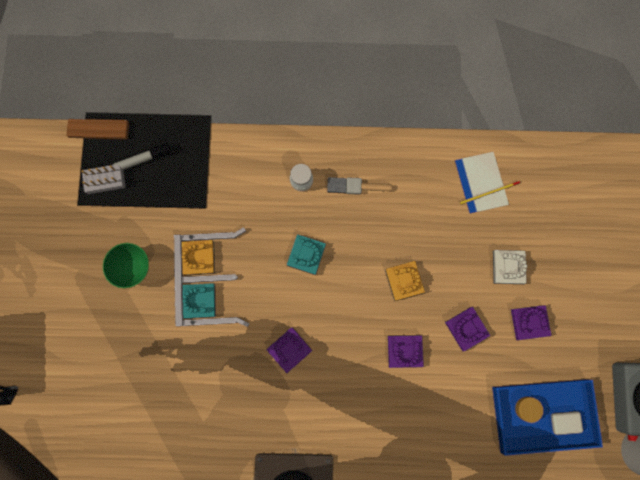

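View pics/scene0.png

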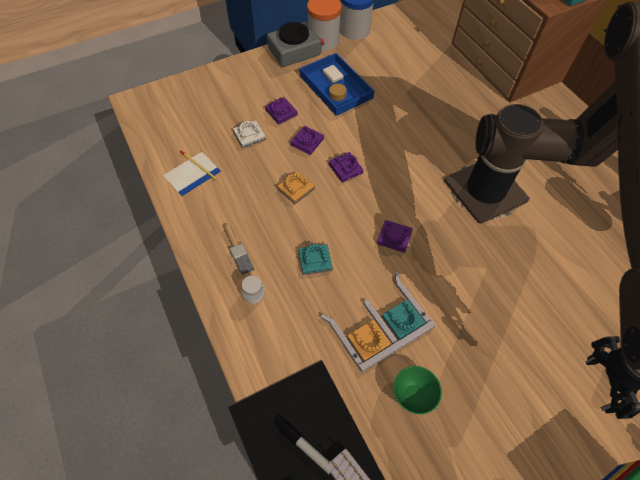

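```bash
cat > h.py <<'E'
import cv2,numpy as np
def pix2w(px,z,K,E):
    px=np.atleast_2d(px).astype(float); T=np.linalg.inv(E)
    ray=np.c_[(px[:,0]-K[0,2])/K[0,0],-(px[:,1]-K[1,2])/K[1,1],-np.ones(len(px))]@T[:3,:3].T
    return T[:3,3]+ray*((z-T[2,3])/ray[:,2])[:,None]
def cloud(d,K,E):
    v,u=np.mgrid[:d.shape[0],:d.shape[1]]; T=np.linalg.inv(E)
    c=np.stack([(u-K[0,2])/K[0,0]*d,-(v-K[1,2])/K[1,1]*d,-d],-1)
    return c@T[:3,:3].T+T[:3,3]
def block(p,d,K,E,box,hs):
    """pose of coloured block in box (u0,v0,u1,v1); hs hue range; returns centre, rect size, angle (deg mod 90)"""
    W=cloud(d,K,E); h=cv2.cvtColor(p,cv2.COLOR_RGB2HSV)
    m=(h[...,0]>=hs[0])&(h[...,0]<=hs[1])&(h[...,1]>hs[2])&(W[...,2]>.010)&(W[...,2]<.05)&(d>0)
    b=np.zeros_like(m);u0,v0,u1,v1=box;b[v0:v1,u0:u1]=1
    m=cv2.morphologyEx((m&b).astype(np.uint8),cv2.MORPH_OPEN,np.ones((3,3)))
    P=W[m>0]; 
    if len(P)<20: return None
    return cv2.minAreaRect((P[:,:2]*1000).astype(np.float32)),np.median(P[:,:2],0),len(P)
E
python3 - <<'E'
import cv2,numpy as np
from h import *
z=np.load("pics/top0.npz");p,d,K,E=z["p"],z["d"],z["mtx"],z["extrinsics"]
for n,b,hs in[("uteal",(280,225,335,280),(75,100,80)),("ugold",(380,255,435,305),(10,35,120)),("lgold",(180,237,216,277),(10,35,150)),("lteal",(180,280,216,320),(75,100,80))]:
    print(n,block(p,d,K,E,b,hs))
W=cloud(d,K,E)
print("bench z",np.median(W[290:330,320:370,2]))
for n,px in dict(endb_tl=(175,236),endb_bl=(176,326),midtip=(236,277),toptip=(245,232),bottip=(245,323)).items():print(n,pix2w(px,.014,K,E).round(4))
c=p[225:345,160:440,::-1]
cv2.imwrite("pics/crop0.png",cv2.resize(c,None,fx=2.85,fy=2.85,interpolation=cv2.INTER_CUBIC))
E
```

```text
uteal (((591.5620727539062, -16.48992156982422), (76.5483169555664, 84.2557373046875), 72.97502136230469), array([ 0.59039767, -0.01708545]), 952)
ugold (((529.6981201171875, -272.1194763183594), (85.36432647705078, 80.59068298339844), 16.70441436767578), array([ 0.52892352, -0.26997839]), 1018)
lgold (((578.2906494140625, 261.21600341796875), (86.04542541503906, 80.27360534667969), 5.492527484893799), array([0.57717326, 0.25975025]), 1017)
lteal (((465.6021423339844, 252.66116333007812), (82.60238647460938, 80.4176025390625), 4.049698829650879), array([0.46461746, 0.25159591]), 1025)
bench z 0.0003834572688674598
endb_tl [[0.6312 0.3234 0.014 ]]
endb_bl [[0.4003 0.3062 0.014 ]]
midtip [[0.5281 0.1608 0.014 ]]
toptip [[0.646  0.1429 0.014 ]]
bottip [[0.4117 0.1326 0.014 ]]
```

View pics/crop0.png

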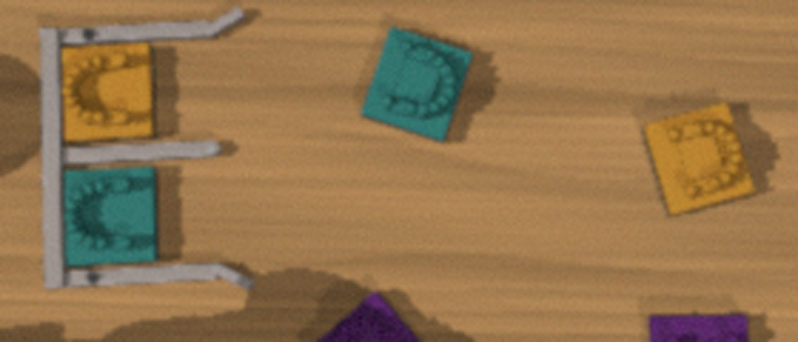

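```bash
cat >> h.py <<'E'
from scipy.spatial.transform import Rotation as Ro
def state():
    from workcell import r
    o=r.get_obs(); R=Ro.from_rotvec(o["tool_rot"]).as_matrix()
    return o,R,np.degrees(np.arctan2(R[1,0],R[0,0]))
def go(x,y,z,yaw):
    """total roll (deg), and shift in the tool axes AFTER that roll"""
    o,R,a=state(); roll=-((yaw-a+180)%360-180)
    Rn=R@Ro.from_euler("z",roll,degrees=True).as_matrix()
    print("at",o["eef_pos"].round(4),"yaw",round(a,1),"w",round(o["width"],4),"t",round(o["clock"],2),"F",o["ft_force"].round(1),"| roll",round(roll,2),"shift mm",(1000*Rn.T@(np.array([x,y,z])-o["eef_pos"])).round(1))
E
python3 -c "
from h import *
go(.666,-.039,.12,163)"
```

```text
at [0.2748 0.6159 0.2471] yaw 155.9 w 0.0855 t 0.1 F [-0.2 -0.1 -0.3] | roll -7.05 shift mm [-565.7 -511.7  127.8]
```

```bash
python3 -m pendant '{"grip":[0.45,0.45,0.45,0.45,0.45,0.45,0.45,0.45,0.45,0.45,0.45,0.45,0.45,0.45,0.45,0.45,0.45,0.45,0.45],"delta_pos":[[0,0,0],[-0.033,-0.03,0.007],[-0.033,-0.03,0.007],[-0.033,-0.03,0.007],[-0.033,-0.03,0.007],[-0.033,-0.03,0.007],[-0.033,-0.03,0.007],[-0.033,-0.03,0.007],[-0.033,-0.03,0.007],[-0.033,-0.03,0.007],[-0.033,-0.03,0.007],[-0.033,-0.03,0.007],[-0.033,-0.03,0.007],[-0.033,-0.03,0.007],[-0.033,-0.03,0.007],[-0.033,-0.03,0.007],[-0.033,-0.03,0.007],[-0.033,-0.03,0.007],[0,0,0]],"roll":[-7,0,0,0,0,0,0,0,0,0,0,0,0,0,0,0,0,0,0]}'; python3 - <<'E'
from h import *
from workcell import r
go(.666,-.039,.022,163)
p,d=r.get_image("wrist"); cv2.imwrite("pics/w1.png",p[:,:,::-1]); c=r.calibration("wrist"); np.savez("pics/w1.npz",p=p,d=d,**c)
print(np.linalg.inv(c["extrinsics"]).round(3))
E
```

```text
clock: 2.0
eef_pos: [0.6631, -0.0406, 0.1276]
tool_rot: [-0.474, -3.105, 0.002]
ft_force: [-0.0, 0.4, 0.8]
width: 0.0468
grasp_force: 0.0
at [ 0.6631 -0.0406  0.1276] yaw 162.6 w 0.0468 t 2.0 F [-0.   0.4  0.8] | roll -0.35 shift mm [ -2.4   2.5 105.6]
[[ 0.297 -0.918 -0.264  0.594]
 [ 0.955  0.286  0.083 -0.018]
 [-0.001 -0.276  0.961  0.254]
 [ 0.     0.     0.     1.   ]]
```

View pics/w1.png

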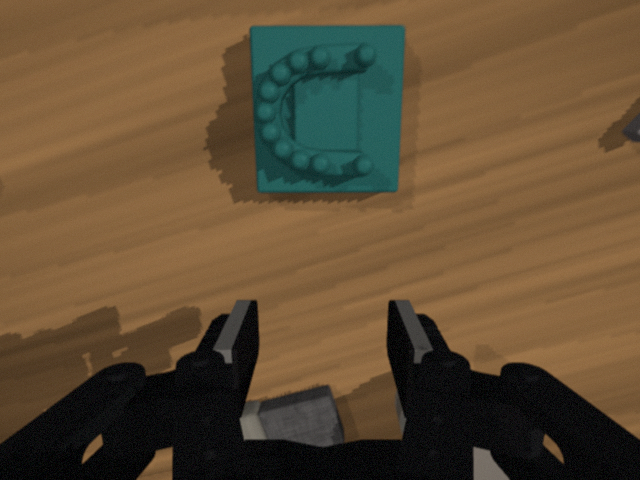

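```bash
cat >> h.py <<'E'
HUE=dict(teal=(75,100,80),gold=(10,35,150))
def look(cam,col,box=(0,0,640,480)):
    from workcell import r
    p,d=r.get_image(cam); c=r.calibration(cam); b=block(p,d,c["mtx"],c["extrinsics"],box,HUE[col])
    if b:
        a=(b[0][2]+45)%90-45; print(cam,col,"c",np.round(b[0][0],1),"size",np.round(b[0][1],1),"yaw",round(a,1),b[2])
    return p,d,c
E
python3 - <<'E'
from h import *
z=np.load("pics/w1.npz");p,d,K,E=z["p"],z["d"],z["mtx"],z["extrinsics"]
print(block(p,d,K,E,(0,0,640,480),HUE["teal"]))
W=cloud(d,K,E)
for v,u in((345,215),(345,420),(310,245),(310,400),(330,230),(330,412),(410,300)):print(u,v,W[v,u].round(4))
E
```

```text
(((590.02294921875, -13.843128204345703), (78.24108123779297, 83.97355651855469), 72.98312377929688), array([ 0.58741335, -0.01344211]), 24209)
215 345 [ 0.6421 -0.0638  0.1492]
420 345 [ 0.6586 -0.0095  0.1499]
245 310 [ 0.6434 -0.0598  0.1263]
400 310 [ 0.659  -0.0108  0.1256]
230 330 [ 0.6427 -0.0616  0.1406]
412 330 [ 0.658  -0.0099  0.1419]
300 410 [ 0.7626 -0.0856  0.0186]
```

```bash
python3 -m pendant '{"grip":[0.45,0.45,0.45,0.45,0.45,0.45],"delta_pos":[[0,0.004,0.04],[0,0,0.04],[0,0,0.015],[0,0,0.008],[0,0,0.004],[0,0,0]],"roll":[0,0,0,0,0,0]}'; python3 -m pendant '{"grip":[0.45,0.45,0.45,0.45,0.45,0.45,0.45,0.45,0.45],"delta_pos":[[0.006,0,0],[0.006,0,0],[0.004,0,0],[0.002,0,0],[0.002,0,0],[0.002,0,0],[0.002,0,0],[0.002,0,0],[0.002,0,0]],"roll":[0,0,0,0,0,0,0,0,0]}';  python3 - <<'E'
from h import *
go(.49,.02,.02,184.5)
p,d,c=look("wrist","teal"); cv2.imwrite("pics/w2.png",p[:,:,::-1])
E
```

```text
clock: 2.65
eef_pos: [0.6639, -0.0317, 0.0237]
tool_rot: [0.465, 3.105, -0.0]
ft_force: [-0.3, -0.3, 0.6]
width: 0.0473
grasp_force: 0.0
clock: 3.55
eef_pos: [0.6369, -0.0239, 0.0229]
tool_rot: [0.466, 3.105, -0.0]
ft_force: [2.6, -1.0, 1.6]
width: 0.0471
grasp_force: 1.1
at [ 0.6369 -0.0239  0.0229] yaw 162.9 w 0.0471 t 3.55 F [ 2.6 -1.   1.6] | roll -21.55 shift mm [143.   55.2   2.6]
wrist teal c [584.1 -14.8] size [78.5 88. ] yaw -17.0 71721
```

View pics/w2.png

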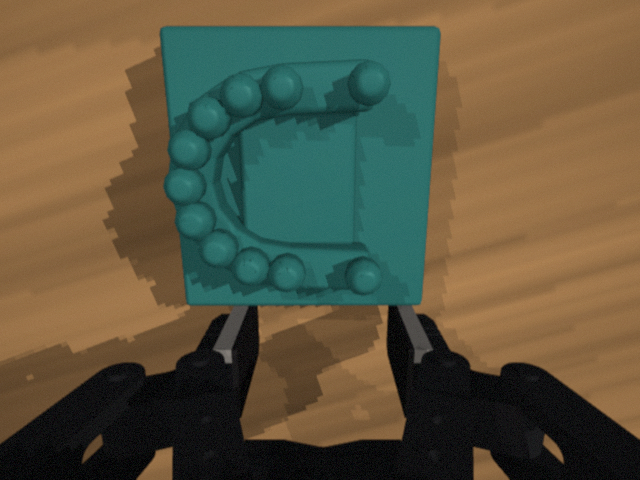

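```bash
python3 -m pendant '{"grip":[0.45,0.45,0.45,0.45,0.45,0.45,0.45,0.45,0.45,0.45,0.45,0.45],"delta_pos":[[-0.004,-0.006,0],[0,0,0],[0.002,0,0],[0.002,0,0],[0.003,0,0],[0.005,0.001,0],[0.007,0.001,0],[0.007,0.0015,0],[0.007,0.0015,0],[0.007,0.0015,0],[0.005,0.0015,0],[0.002,0,0]],"roll":[0,0,0,0,0,-1,-1.5,-1.5,-1.5,-1.5,-1.5,0]}';  python3 - <<'E'
from h import *
go(.539,.0,.022,184.4)
look("wrist","teal");look("top","teal",(240,215,340,345))
E
```

```text
clock: 4.8
eef_pos: [0.594, -0.011, 0.0223]
tool_rot: [-0.232, -3.133, -0.0]
ft_force: [1.0, 0.5, 0.4]
width: 0.0463
grasp_force: 0.3
at [ 0.594  -0.011   0.0223] yaw 171.5 w 0.0463 t 4.8 F [1.  0.5 0.4] | roll -12.88 shift mm [54.  15.2  0.3]
wrist teal c [541.6  -3.8] size [78.4 88.3] yaw -8.6 72069
```

```bash
python3 -m pendant '{"grip":[0.45,0.45,0.45,0.45,0.45,0.45,0.45,0.45,0.45,0.45,0.45],"delta_pos":[[0.003,0,0],[0.005,0.001,0],[0.006,0.0015,0],[0.006,0.0015,0],[0.006,0.0015,0],[0.006,0.0015,0],[0.006,0.0015,0],[0.006,0.0015,0],[0.006,0.0015,0],[0.004,0.001,0],[0.002,0,0]],"roll":[0,-1.3,-1.4,-1.4,-1.5,-1.5,-1.5,-1.5,-1.5,-1.2,0]}';  python3 - <<'E'
from h import *
go(.539,.0,.022,184.4)
look("wrist","teal")
E
```

```text
clock: 6.0
eef_pos: [0.539, 0.0041, 0.0224]
tool_rot: [0.118, -3.139, -0.0]
ft_force: [1.5, -0.3, 1.2]
width: 0.0473
grasp_force: 0.7
at [0.539  0.0041 0.0224] yaw -175.7 w 0.0473 t 6.0 F [ 1.5 -0.3  1.2] | roll -0.1 shift mm [ 0.3 -4.1  0.4]
wrist teal c [486.   0.] size [87.9 78.4] yaw 4.1 71924
```

```bash
python3 -m pendant '{"grip":[0.45,0.45,0.45],"delta_pos":[[-0.01,0,0],[-0.01,0,-0.04],[0,0,-0.05]],"roll":[0,0,0]}';  python3 - <<'E'
from h import *
go(.492,-.080,.1,94.4)
print(state()[0]["q"].round(2))
look("wrist","teal")
E
```

```text
clock: 6.35
eef_pos: [0.5582, 0.0057, 0.1102]
tool_rot: [0.116, -3.132, -0.002]
ft_force: [1.3, -0.7, -0.1]
width: 0.047
grasp_force: 0.0
at [0.5582 0.0057 0.1102] yaw -175.8 w 0.047 t 6.35 F [ 1.3 -0.7 -0.1] | roll 89.84 shift mm [-80.4 -72.5  10.6]
[-0.17  0.19  1.96 -0.    0.99 -1.82]
wrist teal c [493.8  -1.3] size [88.5 86.2] yaw 4.2 27448
```

```bash
python3 -m pendant '{"grip":[0.45,0.45,0.45,0.45,0.45,0.45,0.45,0.45,0.45,0.45,0.45,0.45,0.45,0.45,0.45],"delta_pos":[[0.024,-0.027,0],[0.024,-0.027,0],[0.024,-0.027,0],[0,0,0],[0,0,0],[0,0,0],[0,0,0],[0,0,0],[0,0,0],[0,0,0],[0,0,0],[0,0,0],[0,0,0],[0,0,0],[0,0,0]],"roll":[0,0,0,8.2,8.2,8.2,8.2,8.2,8.2,8.2,8.2,8.2,8.2,7.8,0]}';  python3 - <<'E'
from h import *
p,d,c=look("wrist","teal")
go(.492,-.077,.022,94.4)
E
```

```text
clock: 7.9
eef_pos: [0.4937, -0.0807, 0.112]
tool_rot: [-2.133, -2.305, 0.001]
ft_force: [0.4, -0.3, -0.5]
width: 0.0471
grasp_force: 0.0
wrist teal c [ 4.839e+02 -1.000e-01] size [84.3 77.8] yaw 4.6 28688
at [ 0.4937 -0.0806  0.112 ] yaw 94.6 w 0.047 t 7.95 F [ 0.3  0.2 -0.4] | roll 0.2 shift mm [ 3.7 -1.4 90. ]
```

```bash
python3 -m pendant '{"grip":[0.45,0.45,0.45,0.45,0.45,0.45],"delta_pos":[[0,-0.003,0.04],[0,0,0.03],[0,0,0.012],[0,0,0.006],[0,0,0.002],[0,0,0]],"roll":[0,0,0,0,0,0]}'; python3 -m pendant '{"grip":[0.45,0.45,0.45,0.45,0.45,0.45,0.45,0.45,0.45,0.45,0.45,0.45,0.45,0.45,0.45,0.45],"delta_pos":[[0.007,0,0],[0.007,0,0],[0.004,0,0],[0.002,0,0],[0.002,0,0],[0.002,0,0],[0.002,0,0],[0.002,0,0],[0.003,0,0],[0.006,0,0],[0.008,0,0],[0.008,0,0],[0.008,0,0],[0.008,0,0],[0.005,0,0],[0.002,0,0]],"roll":[0,0,0,0,0,0,0,0,0,0,0,0,0,0,0,0]}';  python3 - <<'E'
from h import *
p,d,c=look("wrist","teal",(0,60,640,480))
go(.492,-.077,.022,94.4)
cv2.imwrite("pics/w3.png",p[:,:,::-1])
E
```

```text
clock: 8.55
eef_pos: [0.4916, -0.0812, 0.0233]
tool_rot: [2.132, 2.305, 0.001]
ft_force: [0.1, 0.3, 0.5]
width: 0.047
grasp_force: 0.0
clock: 10.15
eef_pos: [0.4846, -0.0044, 0.0223]
tool_rot: [2.133, 2.307, -0.0]
ft_force: [-0.8, -1.0, -0.8]
width: 0.0468
grasp_force: 0.5
wrist teal c [480.6  42.8] size [84.4 79.7] yaw 4.3 68057
at [ 0.4846 -0.0044  0.0223] yaw 94.5 w 0.0466 t 10.2 F [0.2 0.8 0. ] | roll 0.08 shift mm [-72.9   1.8   0.3]
```

View pics/w3.png

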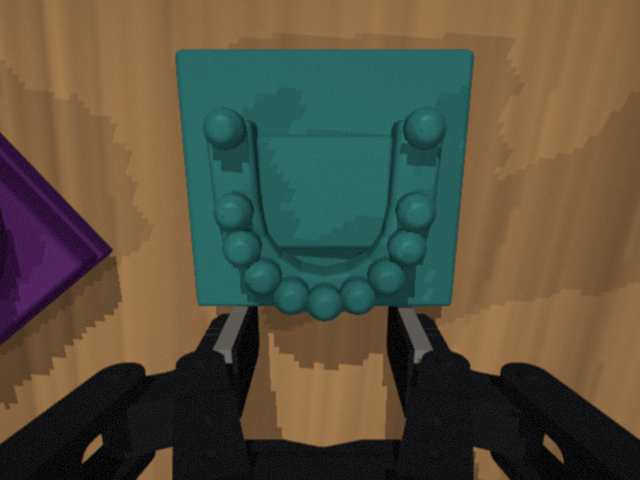

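```bash
python3 -m pendant '{"grip":[0.45,0.45,0.45,0.45,0.45,0.45,0.45,0.45,0.45,0.45,0.45,0.45],"delta_pos":[[0.002,0,0],[0.004,0,0],[0.008,0,0],[0.008,0,0],[0.008,0,0],[0.008,0,0],[0.008,0,0],[0.008,0,0],[0.008,0,0],[0.005,0,0],[0.003,0,0],[0,0,0]],"roll":[0,0,0,0,0,0,0,0,0,0,0,0]}';  python3 - <<'E'
from h import *
from workcell import r
go(.492,-.077,.022,94.4)
p,d=r.get_image("wrist");c=r.calibration("wrist");K,E=c["mtx"],c["extrinsics"]
np.savez("pics/w4.npz",p=p,d=d,**c)
cv2.imwrite("pics/w4.png",p[:,:,::-1])
E
```

```text
clock: 11.4
eef_pos: [0.4791, 0.0652, 0.0223]
tool_rot: [-2.133, -2.306, -0.0]
ft_force: [0.2, 0.6, 0.0]
width: 0.0467
grasp_force: 0.0
at [0.4791 0.0652 0.0223] yaw 94.5 w 0.0467 t 11.4 F [0.2 0.6 0. ] | roll 0.06 shift mm [-142.7    1.9    0.2]
```

View pics/w4.png

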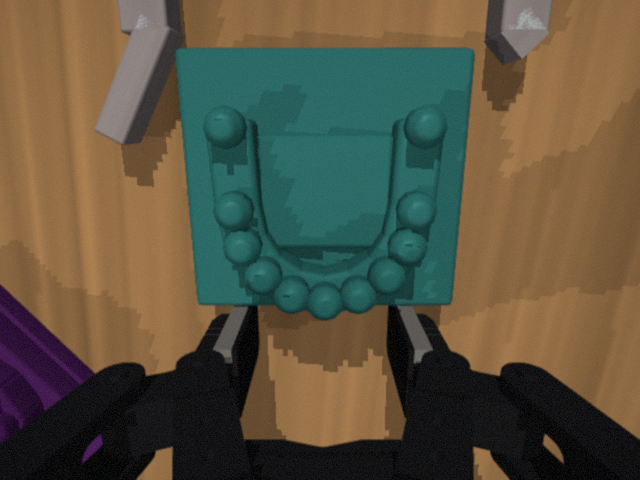

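```bash
python3 - <<'E'
from h import *
z=np.load("pics/w4.npz");K,E=z["mtx"],z["extrinsics"]
o,R,a=state()
# tool-frame lateral (y) and forward (x), mm
f=lambda px,h:(1000*(pix2w(px,h,K,E)-o["eef_pos"])@R)[:,:2].round(1)
print("block corners",f([(178,50),(472,50),(199,304),(451,304)],.02))
print("rails L inner, R inner/outer,tip",f([(181,5),(180,28),(488,5),(488,38),(549,5),(510,62)],.014))
z=np.load("pics/top0.npz");K,E=z["mtx"],z["extrinsics"]
s=2.85;g=lambda l:[(160+u/s,225+v/s) for u,v in l]
print("top: lower teal corners",f(g([(64,168),(155,167),(66,264),(156,260)]),.02))
print("rails: mid lower edge, near rail upper edge, mid upper edge",f(g([(70,163),(205,157),(70,272),(215,265),(70,151),(205,142)]),.014))
c=cv2.resize(np.load("pics/w4.npz")["p"][0:160,60:600,::-1],None,fx=1.48,fy=1.48);cv2.imwrite("pics/w4c.png",c)
E
```

```text
block corners [[ 89.7 -41. ]
 [ 89.6  41.2]
 [ 12.5 -41.5]
 [ 12.5  41.9]]
rails L inner, R inner/outer,tip [[102.4 -40.9]
 [ 96.4 -41.8]
 [102.3  46.6]
 [ 93.7  47.5]
 [102.3  64. ]
 [ 87.3  54.7]]
top: lower teal corners [[227.2  45.2]
 [146.3  41.6]
 [226.9 -40.2]
 [147.5 -41. ]]
rails: mid lower edge, near rail upper edge, mid upper edge [[223.2  50.1]
 [102.3  48.9]
 [224.9 -47.1]
 [ 96.4 -48. ]
 [223.   60.9]
 [101.9  62.5]]
```

```bash
python3 - <<'E'
from h import *
z=np.load("pics/w4.npz");K,E=z["mtx"],z["extrinsics"]
o,R,a=state()
W=cloud(z["d"],K,E); T=(W-o["eef_pos"])@R*1000
for v in (3,12,22,60,150,250):
    print(v,[(u,round(T[v,u,0]),round(T[v,u,1],1),round(W[v,u,2]*1000,1)) for u in (140,165,170,174,178,184,200,440,470,476,484,490,494,500,520)])
E
```

```text
3 [(140, 103, np.float64(-52.4), np.float64(14.3)), (165, 103, np.float64(-45.3), np.float64(14.3)), (170, 104, np.float64(-45.1), np.float64(10.7)), (174, 105, np.float64(-45.2), np.float64(6.5)), (178, 106, np.float64(-45.3), np.float64(2.2)), (184, 106, np.float64(-43.7), np.float64(1.3)), (200, 106, np.float64(-38.7), np.float64(1.3)), (440, 106, np.float64(36.2), np.float64(0.8)), (470, 106, np.float64(45.5), np.float64(1.0)), (476, 106, np.float64(47.5), np.float64(0.5)), (484, 106, np.float64(50.0), np.float64(0.5)), (490, 105, np.float64(51.0), np.float64(3.1)), (494, 104, np.float64(50.5), np.float64(7.7)), (500, 103, np.float64(50.8), np.float64(11.8)), (520, 103, np.float64(55.6), np.float64(14.0))]
12 [(140, 100, np.float64(-52.4), np.float64(15.2)), (165, 100, np.float64(-45.2), np.float64(15.3)), (170, 101, np.float64(-45.3), np.float64(10.8)), (174, 102, np.float64(-45.3), np.float64(7.1)), (178, 103, np.float64(-45.2), np.float64(3.4)), (184, 103, np.float64(-44.0), np.float64(1.3)), (200, 103, np.float64(-38.9), np.float64(1.4)), (440, 103, np.float64(36.3), np.float
[... 2475 characters left out ...]
[(140, 25, np.float64(-67.6), np.float64(0.4)), (165, 25, np.float64(-58.3), np.float64(0.7)), (170, 25, np.float64(-56.4), np.float64(1.0)), (174, 25, np.float64(-55.1), np.float64(0.6)), (178, 25, np.float64(-53.6), np.float64(0.4)), (184, 25, np.float64(-51.4), np.float64(0.4)), (200, 32, np.float64(-39.0), np.float64(21.8)), (440, 31, np.float64(36.7), np.float64(20.5)), (470, 25, np.float64(53.2), np.float64(1.1)), (476, 25, np.float64(55.6), np.float64(0.6)), (484, 25, np.float64(59.0), np.float64(-0.6)), (490, 25, np.float64(60.9), np.float64(0.1)), (494, 25, np.float64(62.0), np.float64(1.0)), (500, 25, np.float64(64.3), np.float64(0.9)), (520, 25, np.float64(71.3), np.float64(1.5))]
```

```bash
python3 -m pendant '{"grip":[0.45,0.45,0.45,0.45,0.45,0.45,0.45,0.45,0.45],"delta_pos":[[0.002,0,0],[0.004,0.0003,0],[0.005,0.0004,0],[0.005,0.0005,0],[0.005,0.0005,0],[0.005,0.0005,0],[0.005,0.0004,0],[0.004,0,0],[0.001,0,0]],"roll":[0,0,0,0,0,0,0,0,0]}';  python3 - <<'E'
from h import *
from workcell import r
go(.492,-.077,.022,94.4)
p,d=r.get_image("wrist");c=r.calibration("wrist");K,E=c["mtx"],c["extrinsics"]
np.savez("pics/w5.npz",p=p,d=d,**c)
o,R,a=state();W=cloud(d,K,E); T=(W-o["eef_pos"])@R*1000
for v in (3,12,22,30,60,110):
    print(v,[(u,round(T[v,u,0]),round(T[v,u,1],1),round(W[v,u,2]*1000)) for u in (165,170,175,180,185,320,465,470,475,480,490,500)])
cv2.imwrite("pics/w5.png",p[:,:,::-1])
E
```

```text
clock: 12.35
eef_pos: [0.479, 0.1013, 0.0223]
tool_rot: [2.133, 2.307, 0.0]
ft_force: [0.2, -1.0, 0.2]
width: 0.0469
grasp_force: 0.3
at [0.479  0.1013 0.0223] yaw 94.5 w 0.0469 t 12.35 F [ 0.2 -1.   0.2] | roll 0.08 shift mm [-178.7   -0.8    0.3]
3 [(165, 104, np.float64(-47.4), 8), (170, 106, np.float64(-48.1), 1), (175, 106, np.float64(-47.1), 0), (180, 106, np.float64(-45.1), 1), (185, 106, np.float64(-43.2), 2), (320, 106, np.float64(-1.3), 0), (465, 106, np.float64(43.9), 1), (470, 106, np.float64(45.7), 0), (475, 106, np.float64(47.4), 0), (480, 105, np.float64(47.9), 3), (490, 104, np.float64(48.5), 10), (500, 103, np.float64(49.8), 15)]
12 [(165, 102, np.float64(-48.1), 7), (170, 103, np.float64(-47.8), 3), (175, 104, np.float64(-47.2), 0), (180, 104, np.float64(-45.5), 0), (185, 103, np.float64(-43.8), 1), (320, 104, np.float64(-1.4), 0), (465, 103, np.float64(44.2), 1), (470, 103, np.float64(45.8), 1), (475, 103, np.float64(47.4), 1), (480, 103, np.float64(48.1), 4), (490, 101, np.float64(47.7), 13), (500, 100, np.float64(49.9), 15)]
22 [(165, 99, np.float64(-48.3), 7), (
[... 865 characters left out ...]
 (180, 87, np.float64(-40.6), 20), (185, 87, np.float64(-38.8), 22), (320, 87, np.float64(-1.3), 21), (465, 87, np.float64(39.4), 21), (470, 87, np.float64(40.7), 21), (475, 89, np.float64(48.1), 3), (480, 89, np.float64(48.0), 8), (490, 88, np.float64(48.2), 16), (500, 88, np.float64(51.6), 14)]
110 [(165, 74, np.float64(-48.6), 14), (170, 74, np.float64(-47.9), 11), (175, 74, np.float64(-48.0), 6), (180, 74, np.float64(-42.2), 19), (185, 74, np.float64(-40.3), 21), (320, 74, np.float64(-1.3), 20), (465, 74, np.float64(40.4), 21), (470, 74, np.float64(48.2), 2), (475, 74, np.float64(48.0), 8), (480, 74, np.float64(47.8), 13), (490, 74, np.float64(50.0), 15), (500, 74, np.float64(53.1), 15)]
```

View pics/w5.png

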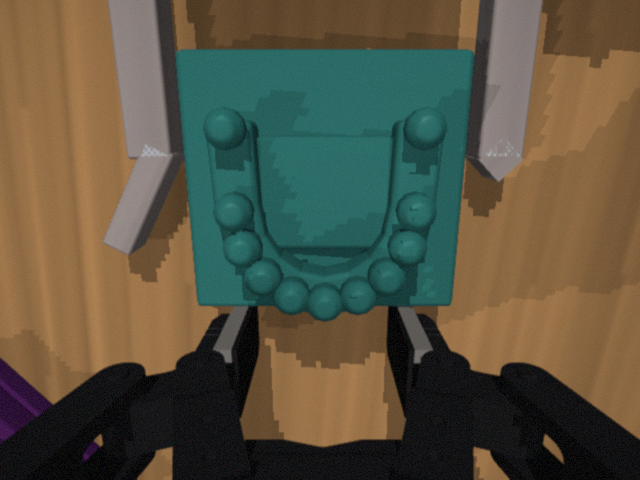

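```bash
cat >> h.py <<'E'
def gap(name):
    from workcell import r
    o,R,a=state(); p,d=r.get_image("wrist"); c=r.calibration("wrist"); np.savez(f"pics/{name}.npz",p=p,d=d,**c)
    T=(cloud(d,c["mtx"],c["extrinsics"])-o["eef_pos"])@R*1000; Z=o["eef_pos"][2]*1000-T[...,2]
    for u in (200,260,320,380,440):
        print(u,[(v,round(float(T[v,u,0]),1),round(float(T[v,u,1]),1),round(float(Z[v,u]))) for v in range(2,64,5)])
E
python3 -m pendant '{"grip":[0.45,0.45,0.45,0.45,0.45,0.45],"delta_pos":[[0.002,0,0],[0.003,0,0],[0.003,0,0],[0.003,0,0],[0.002,0,0],[0,0,0]],"roll":[0,0,0,0,0,0]}';  python3 - <<'E'
from h import *
go(.492,-.077,.022,94.4)
gap("w6")
E
```

```text
clock: 13.0
eef_pos: [0.478, 0.1141, 0.0223]
tool_rot: [-2.133, -2.306, -0.0]
ft_force: [-0.7, -0.2, -0.2]
width: 0.0467
grasp_force: 0.0
at [0.478  0.1141 0.0223] yaw 94.5 w 0.0467 t 13.0 F [-0.7 -0.2 -0.2] | roll 0.06 shift mm [-191.6   -0.7    0.3]
200 [(2, 101.3, -33.6, 21), (7, 100.1, -33.7, 21), (12, 99.8, -34.9, 17), (17, 99.7, -36.4, 12), (22, 99.1, -37.4, 8), (27, 99.2, -39.5, 1), (32, 97.4, -39.2, 2), (37, 96.2, -39.6, 1), (42, 94.9, -39.9, 0), (47, 93.3, -39.8, 1), (52, 89.1, -35.0, 20), (57, 87.8, -35.1, 19), (62, 86.4, -34.9, 21)]
260 [(2, 101.6, -17.6, 20), (7, 100.5, -17.6, 19), (12, 100.1, -18.2, 16), (17, 100.1, -19.1, 10), (22, 99.1, -19.4, 8), (27, 99.3, -20.5, 0), (32, 97.7, -20.4, 1), (37, 96.3, -20.6, 0), (42, 94.8, -20.6, 0), (47, 93.3, -20.6, 1), (52, 89.2, -18.2, 19), (57, 87.8, -18.1, 20), (62, 86.4, -18.1, 21)]
320 [(2, 101.6, -1.2, 20), (7, 100.3, -1.2, 20), (12, 99.7, -1.2, 17), (17, 99.4, -1.3, 13), (22, 99.2, -1.3, 7), (27, 99.1, -1.3, 1), (32, 97.8, -1.3, 0), (37, 96.4, -1.3, 0), (42, 94.8, -1.3, 0), (47, 93.4, -1.4, 0), (52, 89.1, -1.2, 19), (57, 87.7, -1.2, 20), (62, 86.3, -1.2, 21)]
380 [(2, 101.5, 15.1, 20), (7, 100.3, 15.2, 20), (12, 99.5, 15.4, 18), (17, 99.5, 16.2, 12), (22, 99.1, 16.8, 8), (27, 99.0, 17.6, 1), (32, 97.5, 17.7, 1), (37, 96.2, 17.8, 1), (42, 94.9, 18.0, 0), (47, 93.2, 17.8, 2), (52, 88.9, 15.5, 21), (57, 87.5, 15.4, 22), (62, 86.3, 15.5, 21)]
440 [(2, 101.2, 31.1, 21), (7, 100.5, 31.7, 19), (12, 99.5, 32.1, 18), (17, 99.4, 33.5, 13), (22, 99.2, 35.1, 7), (27, 99.2, 36.9, 0), (32, 97.8, 37.1, 0), (37, 96.3, 37.1, 0), (42, 94.8, 37.2, 0), (47, 93.5, 37.5, -1), (52, 89.1, 32.5, 20), (57, 87.5, 32.1, 21), (62, 86.3, 32.3, 21)]
```

```bash
python3 -m pendant '{"grip":[0.45,0.45,0.45,0.45,0.45,0.45],"delta_pos":[[0.001,0,0],[0.002,0,0],[0.002,0,0],[0.0015,0,0],[0.001,0,0],[0,0,0]],"roll":[0,0,0,0,0,0]}';  python3 - <<'E'
from h import *
go(.492,-.077,.022,94.4)
gap("w7")
z=np.load("pics/w7.npz");T=cv2.cvtColor(z["p"],cv2.COLOR_RGB2HSV)
for v in(8,12,16,20,55,70):
    s=np.where((T[v,:,0]>75)&(T[v,:,0]<100)&(T[v,:,1]>80))[0];print(v,s.min(),s.max())
E
```

```text
clock: 13.65
eef_pos: [0.4775, 0.1214, 0.0223]
tool_rot: [-2.133, -2.306, -0.0]
ft_force: [-0.3, 1.5, 0.4]
width: 0.0472
grasp_force: 0.0
at [0.4775 0.1214 0.0223] yaw 94.4 w 0.0472 t 13.65 F [-0.3  1.5  0.4] | roll 0.05 shift mm [-199.    -0.8    0.3]
200 [(2, 101.3, -33.5, 22), (7, 100.2, -33.8, 21), (12, 99.4, -34.3, 19), (17, 97.7, -33.9, 21), (22, 96.5, -34.0, 21), (27, 95.3, -34.1, 21), (32, 94.3, -34.6, 20), (37, 92.9, -34.6, 20), (42, 92.3, -35.6, 17), (47, 92.3, -38.1, 8), (52, 89.0, -34.7, 21), (57, 87.8, -34.9, 21), (62, 86.6, -35.2, 20)]
260 [(2, 101.3, -17.4, 22), (7, 100.4, -17.6, 20), (12, 99.0, -17.6, 21), (17, 97.7, -17.5, 21), (22, 70.5, -0.5, 149), (27, 95.3, -17.7, 21), (32, 94.2, -17.9, 20), (37, 93.0, -18.0, 20), (42, 92.3, -18.5, 16), (47, 92.2, -19.7, 8), (52, 89.0, -18.0, 21), (57, 87.8, -18.1, 20), (62, 86.4, -18.1, 21)]
320 [(2, 101.1, -1.2, 22), (7, 100.2, -1.3, 21), (12, 99.0, -1.3, 21), (17, 97.9, -1.3, 20), (22, 96.8, -1.3, 20), (27, 95.2, -1.3, 21), (32, 94.1, -1.3, 21), (37, 92.8, -1.3, 21), (42, 92.4, -1.3, 16), (47, 92.1, -1.4, 9), (52, 89.0, -1.3, 21), (57, 87.8, -1.3, 20), (62, 86.5, -1.3, 20)]
380 [(2, 101.3, 14.9, 21), (7, 100.1, 15.0, 21), (12, 99.2, 15.1, 20), (17, 98.0, 15.2, 20), (22, 96.7, 15.3, 20), (27, 95.4, 15.2, 20), (32, 93.9, 15.2, 21), (37, 92.9, 15.3, 20), (42, 92.2, 15.8, 17), (47, 92.2, 16.9, 8), (52, 89.2, 15.6, 20), (57, 87.7, 15.5, 21), (62, 86.5, 15.6, 20)]
440 [(2, 101.4, 31.2, 21), (7, 100.4, 31.4, 20), (12, 99.0, 31.4, 21), (17, 98.0, 31.8, 19), (22, 96.7, 31.7, 20), (27, 95.1, 31.4, 22), (32, 94.2, 32.0, 20), (37, 93.2, 32.4, 18), (42, 92.4, 33.2, 16), (47, 92.0, 34.8, 10), (52, 89.1, 32.4, 20), (57, 87.7, 32.3, 20), (62, 86.4, 32.4, 20)]
8 167 474
12 168 473
16 168 473
20 168 473
55 176 473
70 176 472
```

```bash
python3 -m pendant '{"grip":[0.45,0.45,0.45,0.45,0.45,0.45],"delta_pos":[[0.0006,0,0],[0.0006,-0.0001,0],[0.0005,-0.0001,0],[0.0004,0,0],[0.0003,0,0],[0,0,0]],"roll":[0,0,0,0,0,0]}';  python3 - <<'E'
from h import *
go(.492,-.077,.022,94.4)
gap("w8")
z=np.load("pics/w8.npz"); cv2.imwrite("pics/w8c.png",cv2.resize(z["p"][0:110,140:500,::-1],None,fx=2.2,fy=2.2,interpolation=cv2.INTER_CUBIC))
E
```

```text
clock: 14.3
eef_pos: [0.4771, 0.1235, 0.0223]
tool_rot: [2.133, 2.306, -0.0]
ft_force: [-0.2, -1.9, -0.4]
width: 0.0474
grasp_force: 0.9
at [0.4771 0.1235 0.0223] yaw 94.5 w 0.0474 t 14.3 F [-0.2 -1.9 -0.4] | roll 0.05 shift mm [-201.1   -0.6    0.4]
200 [(2, 101.3, -33.5, 22), (7, 100.1, -33.6, 22), (12, 99.2, -34.1, 20), (17, 97.7, -33.8, 21), (22, 96.5, -34.0, 21), (27, 95.1, -33.8, 22), (32, 94.1, -34.3, 21), (37, 93.1, -34.8, 19), (42, 91.8, -34.8, 20), (47, 91.1, -36.0, 15), (52, 89.3, -35.1, 19), (57, 87.7, -34.7, 21), (62, 86.5, -34.9, 21)]
260 [(2, 101.5, -17.4, 21), (7, 100.8, -17.8, 18), (12, 99.3, -17.7, 20), (17, 97.8, -17.6, 21), (22, 96.4, -17.5, 22), (27, 95.5, -17.8, 20), (32, 94.1, -17.7, 21), (37, 92.8, -17.8, 21), (42, 92.0, -18.2, 18), (47, 91.3, -18.8, 14), (52, 89.2, -18.1, 20), (57, 87.9, -18.2, 20), (62, 86.4, -18.0, 21)]
320 [(2, 101.3, -1.2, 22), (7, 100.4, -1.2, 20), (12, 99.3, -1.2, 20), (17, 98.0, -1.2, 20), (22, 96.9, -1.2, 19), (27, 95.3, -1.2, 21), (32, 94.2, -1.2, 20), (37, 92.7, -1.2, 22), (42, 91.7, -1.2, 20), (47, 91.0, -1.3, 16), (52, 89.0, -1.2, 21), (57, 87.7, -1.2, 21), (62, 86.5, -1.3, 20)]
380 [(2, 101.3, 14.9, 21), (7, 100.3, 15.1, 20), (12, 99.0, 15.1, 21), (17, 97.7, 15.1, 21), (22, 96.4, 15.1, 21), (27, 95.3, 15.2, 21), (32, 94.0, 15.2, 21), (37, 92.9, 15.4, 20), (42, 91.6, 15.4, 21), (47, 91.1, 16.1, 16), (52, 88.9, 15.4, 22), (57, 87.7, 15.5, 21), (62, 86.5, 15.6, 21)]
440 [(2, 101.5, 31.3, 20), (7, 100.3, 31.4, 21), (12, 99.3, 31.8, 19), (17, 97.8, 31.6, 21), (22, 96.5, 31.6, 21), (27, 95.3, 31.6, 21), (32, 93.9, 31.5, 22), (37, 92.9, 32.0, 20), (42, 91.8, 32.4, 19), (47, 91.2, 33.7, 15), (52, 89.2, 32.4, 20), (57, 87.7, 32.3, 21), (62, 86.5, 32.4, 21)]
```

View pics/w8c.png

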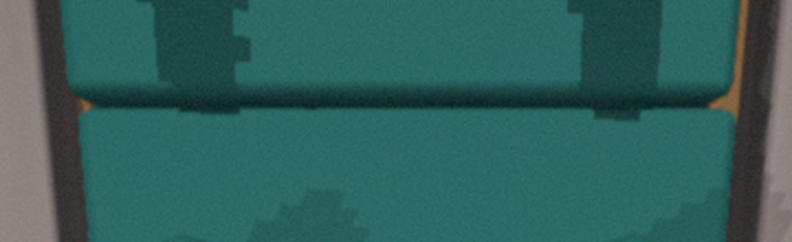

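```bash
python3 -m pendant '{"grip":[0.45,0.45,0.45,0.45,0.45,0.45],"delta_pos":[[0.0003,0,0],[0.0003,0,0],[0.0003,0,0],[0.0003,0,0],[0,0,0],[0,0,0]],"roll":[0,0,0,0,0,0]}';  python3 - <<'E'
from h import *
go(.492,-.077,.022,94.4)
gap("w9")
def prof(n):
    z=np.load(f"pics/{n}.npz");W=cloud(z["d"],z["mtx"],z["extrinsics"])
    g=z["p"][30:60,230:420].mean((1,2)).round();print(n,g, (W[30:56,230:420,2].mean(1)*1000).round(1))
prof("w7");prof("w8");prof("w9")
E
```

```text
clock: 14.95
eef_pos: [0.477, 0.1248, 0.0223]
tool_rot: [-2.133, -2.306, 0.0]
ft_force: [0.8, -1.4, 0.5]
width: 0.0471
grasp_force: 0.8
at [0.477  0.1248 0.0223] yaw 94.5 w 0.0471 t 14.95 F [ 0.8 -1.4  0.5] | roll 0.05 shift mm [-202.4   -0.5    0.3]
200 [(2, 101.6, -33.8, 20), (7, 100.0, -33.5, 22), (12, 99.5, -34.4, 19), (17, 97.7, -33.8, 21), (22, 96.6, -34.1, 21), (27, 95.0, -33.7, 22), (32, 94.0, -34.2, 21), (37, 92.6, -34.1, 22), (42, 91.6, -34.5, 21), (47, 91.1, -36.0, 15), (52, 89.3, -35.2, 19), (57, 87.8, -34.8, 21), (62, 86.5, -35.0, 20)]
260 [(2, 101.4, -17.4, 21), (7, 100.4, -17.6, 20), (12, 99.1, -17.6, 20), (17, 97.6, -17.5, 22), (22, 96.8, -17.8, 20), (27, 95.2, -17.6, 21), (32, 94.1, -17.7, 21), (37, 93.0, -17.9, 20), (42, 91.7, -17.9, 20), (47, 91.3, -18.8, 14), (52, 89.2, -18.2, 19), (57, 87.7, -18.0, 21), (62, 86.4, -18.0, 21)]
320 [(2, 101.7, -1.2, 20), (7, 100.3, -1.2, 21), (12, 99.2, -1.2, 20), (17, 97.6, -1.2, 22), (22, 96.6, -1.2, 21), (27, 95.2, -1.2, 22), (32, 94.2, -1.2, 20), (37, 92.9, -1.2, 21), (42, 91.8, -1.3, 19), (47, 91.4, -1.3, 13), (52, 89.2, -1.3,
[... 707 characters left out ...]

 45. 63. 78. 82. 83. 83. 84. 84. 84. 84. 84. 84.] [22.7 22.6 20.4 20.5 21.  21.6 20.9 20.6 20.3 19.8 19.5 17.6 16.7 15.8
 12.6 11.6  8.6  9.   8.  21.1 22.1 20.8 20.2 21.  20.5 21.3]
w8 [78. 78. 78. 78. 79. 78. 76. 72. 67. 62. 57. 52. 48. 44. 40. 36. 34. 32.
 37. 58. 73. 79. 81. 83. 83. 84. 84. 84. 84. 84.] [21.3 21.3 21.3 21.4 21.4 21.3 21.3 21.2 20.3 21.  20.9 20.8 20.5 19.4
 19.  18.2 17.2 15.5 13.  19.  20.6 22.2 21.  20.4 21.2 20.7]
w9 [78. 77. 78. 78. 78. 78. 76. 72. 67. 62. 57. 52. 48. 44. 39. 36. 34. 32.
 38. 58. 75. 81. 82. 82. 83. 84. 84. 84. 84. 84.] [20.7 20.7 20.7 21.3 21.2 20.7 22.6 20.5 21.1 21.  20.2 20.8 21.1 20.
 18.9 18.1 17.1 14.8 13.  19.8 19.9 20.2 20.3 20.4 20.6 21.4]
```

```bash
python3 -m pendant '{"grip":[0.45,0.45,0.45,0.45,0.45],"delta_pos":[[-0.003,0,0],[-0.01,0,0],[-0.015,0,-0.02],[0,0,-0.05],[0,0,-0.04]],"roll":[0,0,0,0,0]}';  python3 - <<'E'
from h import *
go(.552,-.350,.13,106.7)
print(state()[0]["q"].round(2))
look("top","gold",(380,255,435,305));look("top","teal",(180,270,260,330))
E
```

```text
clock: 15.5
eef_pos: [0.4791, 0.096, 0.1337]
tool_rot: [-2.135, -2.304, 0.0]
ft_force: [1.1, 0.4, -0.3]
width: 0.047
grasp_force: 0.0
at [0.4791 0.096  0.1337] yaw 94.4 w 0.047 t 15.5 F [ 1.1  0.4 -0.3] | roll -12.32 shift mm [-448.2  -58.3    3.5]
[-0.01  0.    2.12  0.    1.02 -0.09]
top gold c [ 529.5 -272.2] size [85.5 80.8] yaw 18.1 1032
top teal c [467.4 217.1] size [ 82.8 156.2] yaw 3.2 849
```

```bash
python3 -m pendant '{"grip":[0.45,0.45,0.45,0.45,0.45,0.45,0.45,0.45,0.45,0.45,0.45,0.45,0.45],"delta_pos":[[0,0,0],[0,0,0],[-0.0445,-0.006,0],[-0.0445,-0.006,0],[-0.0445,-0.006,0],[-0.0445,-0.006,0],[-0.0445,-0.006,0],[-0.0445,-0.006,0],[-0.0445,-0.006,0],[-0.0445,-0.006,0],[-0.0445,-0.006,0],[-0.0445,-0.006,0],[0,0,0]],"roll":[-6.3,-6.3,0,0,0,0,0,0,0,0,0,0,0]}';  python3 - <<'E'
from h import *
go(.552,-.350,.022,107)
look("wrist","gold")
E
```

```text
clock: 16.9
eef_pos: [0.5518, -0.3518, 0.1315]
tool_rot: [1.873, 2.52, -0.002]
ft_force: [-0.3, 0.2, 0.7]
width: 0.0471
grasp_force: 0.0
at [ 0.5518 -0.3518  0.1315] yaw 106.8 w 0.0471 t 16.9 F [-0.3  0.2  0.7] | roll -0.24 shift mm [  1.9   0.7 109.5]
wrist gold c [ 528.6 -268.7] size [85.4 79.3] yaw 16.7 24692
```

```bash
python3 -m pendant '{"grip":[0.45,0.45,0.45,0.45,0.45,0.45,0.45],"delta_pos":[[0,0.002,0.045],[0,0,0.035],[0,0,0.015],[0,0,0.008],[0,0,0.004],[0,0,0.002],[0,0,0]],"roll":[0,0,0,0,0,0,0]}'; python3 -m pendant '{"grip":[0.45,0.45,0.45,0.45,0.45,0.45,0.45,0.45,0.45,0.45,0.45,0.45],"delta_pos":[[0.008,0,0],[0.008,0,0],[0.005,0,0],[0.002,0,0],[0.002,0,0],[0.002,0,0],[0.002,0,0],[0.002,0,0],[0.002,0,0],[0.002,0,0],[0.002,0,0],[0,0,0]],"roll":[0,0,0,0,0,0,0,0,0,0,0,0]}';  python3 - <<'E'
from h import *
go(.545,-.32,.022,107)
p,d,c=look("wrist","gold")
E
```

```text
clock: 17.65
eef_pos: [0.5551, -0.3462, 0.0249]
tool_rot: [1.866, 2.524, -0.0]
ft_force: [0.7, -0.8, 0.3]
width: 0.0474
grasp_force: 0.0
clock: 18.85
eef_pos: [0.5434, -0.31, 0.0234]
tool_rot: [-1.867, -2.526, -0.0]
ft_force: [0.7, -0.9, 1.2]
width: 0.0473
grasp_force: 0.3
at [ 0.5434 -0.31    0.0234] yaw 107.1 w 0.0473 t 18.85 F [ 0.7 -0.9  1.2] | roll 0.05 shift mm [-10.1  -1.4   1.4]
wrist gold c [ 526.6 -263.9] size [85.7 82.6] yaw 16.9 70540
```

```bash
python3 -m pendant '{"grip":[0.45,0.45,0.45,0.45,0.45,0.45,0.45,0.45,0.45,0.45],"delta_pos":[[0.003,0,0],[0.005,-0.0015,0],[0.007,-0.0025,0],[0.007,-0.0025,0],[0.007,-0.0025,0],[0.007,-0.0025,0],[0.007,-0.0025,0],[0.007,-0.0025,0],[0.005,-0.002,0],[0.002,0,0]],"roll":[0,1.8,2.8,2.8,2.8,2.8,2.8,2.8,2.2,0]}';  python3 - <<'E'
from h import *
go(.545,-.32,.022,107)
p,d,c=look("wrist","gold");look("top","gold",(220,230,440,310))
E
```

```text
clock: 19.9
eef_pos: [0.5168, -0.2563, 0.0234]
tool_rot: [-2.293, -2.148, 0.0]
ft_force: [0.1, -1.5, -0.3]
width: 0.0472
grasp_force: 0.7
at [ 0.5168 -0.2563  0.0234] yaw 86.3 w 0.0472 t 19.9 F [ 0.1 -1.5 -0.3] | roll -20.73 shift mm [-69.2   8.3   1.4]
wrist gold c [ 517.8 -206.4] size [80.8 85.6] yaw -3.7 70623
top gold c [ 519.5 -191.2] size [50.7 85. ] yaw -3.7 399
```

```bash
python3 -m pendant '{"grip":[0.45,0.45,0.45,0.45,0.45,0.45,0.45,0.45,0.45,0.45,0.45,0.45,0.45,0.45,0.45,0.45,0.45,0.45,0.45,0.45],"delta_pos":[[0.003,0,0],[0.006,-0.002,0],[0.007,-0.0023,0],[0.007,-0.0023,0],[0.007,-0.0023,0],[0.007,-0.0023,0],[0.007,-0.0023,0],[0.007,-0.0023,0],[0.007,-0.0023,0],[0.008,0,0],[0.009,0,0],[0.009,0,0],[0.009,0,0],[0.009,0,0],[0.009,0,0],[0.009,0,0],[0.009,0,0],[0.009,0,0],[0.006,0,0],[0.003,0,0]],"roll":[0,2.1,2.6,2.6,2.6,2.6,2.6,2.6,2.6,0,0,0,0,0,0,0,0,0,0,0]}';  python3 - <<'E'
from h import *
go(.5975,-.004,.022,94.4)
p,d,c=look("wrist","gold");look("top","gold",(220,230,440,310))
E
```

```text
clock: 22.0
eef_pos: [0.548, -0.1144, 0.0233]
tool_rot: [-2.635, -1.711, 0.0]
ft_force: [-0.9, -1.4, 1.2]
width: 0.0471
grasp_force: 0.7
at [ 0.548  -0.1144  0.0233] yaw 66.0 w 0.0471 t 22.0 F [-0.9 -1.4  1.2] | roll -28.41 shift mm [106.3  57.8   1.3]
wrist gold c [565.9 -69.2] size [82.9 85.6] yaw -24.0 70680
top gold c [580.3 -39. ] size [16.8 81.3] yaw -23.8 204
```

```bash
python3 -m pendant '{"grip":[0.45,0.45,0.45,0.45,0.45,0.45,0.45,0.45,0.45,0.45,0.45,0.45,0.45,0.45,0.45,0.45,0.45,0.45,0.45],"delta_pos":[[0.003,0,0],[0.006,0,0],[0.007,0.0018,0],[0.007,0.0018,0],[0.007,0.0018,0],[0.007,0.0018,0],[0.007,0.0018,0],[0.007,0.0018,0],[0.007,0.0018,0],[0.007,0.0018,0],[0.007,0.0018,0],[0.007,0.0018,0],[0.007,0.0018,0],[0.007,0.0018,0],[0.007,0.0018,0],[0.007,0.0018,0],[0.007,0.0018,0],[0.004,0,0],[0.002,0,0]],"roll":[0,0,-1.9,-1.9,-1.9,-1.9,-1.9,-1.9,-1.9,-1.9,-1.9,-1.9,-1.9,-1.9,-1.9,-1.9,-1.8,0,0]}';  python3 - <<'E'
from h import *
go(.5975,-.004,.022,94.4)
p,d,c=look("wrist","gold")
E
```

```text
clock: 24.0
eef_pos: [0.5968, -0.0033, 0.0234]
tool_rot: [2.135, 2.304, 0.0]
ft_force: [0.2, -0.7, -0.8]
width: 0.0473
grasp_force: 0.5
at [ 0.5968 -0.0033  0.0234] yaw 94.4 w 0.0473 t 24.0 F [ 0.2 -0.7 -0.8] | roll -0.02 shift mm [-0.7  0.7  1.4]
wrist gold c [590.6  45.2] size [85.8 82.7] yaw 4.4 70614
```

```bash
python3 -m pendant '{"grip":[0.45,0.45,0.45,0.45,0.45,0.45,0.45,0.45,0.45,0.45,0.45,0.45],"delta_pos":[[0.002,0,0],[0.004,0,0],[0.008,0,0],[0.008,0,0],[0.008,0,0],[0.008,0,0],[0.008,0,0],[0.008,0,0],[0.008,0,0],[0.006,0,0],[0.004,0,0],[0,0,0]],"roll":[0,0,0,0,0,0,0,0,0,0,0,0]}';  python3 - <<'E'
from h import *
from workcell import r
go(.5975,-.004,.022,94.4)
p,d=r.get_image("wrist");c=r.calibration("wrist");K,E=c["mtx"],c["extrinsics"]
o,R,a=state();W=cloud(d,K,E); T=(W-o["eef_pos"])@R*1000
for v in (3,12,60,110):
    print(v,[(u,round(T[v,u,0]),round(T[v,u,1],1),round(W[v,u,2]*1000)) for u in range(150,200,6)],[(u,round(T[v,u,0]),round(T[v,u,1],1),round(W[v,u,2]*1000)) for u in range(440,510,6)])
E
```

```text
clock: 25.25
eef_pos: [0.591, 0.0688, 0.0232]
tool_rot: [-2.135, -2.304, -0.0]
ft_force: [0.2, 0.2, 0.8]
width: 0.0471
grasp_force: 0.0
at [0.591  0.0688 0.0232] yaw 94.4 w 0.0471 t 25.25 F [0.2 0.2 0.8] | roll -0.04 shift mm [-73.1   0.9   1.2]
3 [(150, 103, np.float64(-50.0), 14), (156, 103, np.float64(-48.5), 14), (162, 103, np.float64(-47.1), 13), (168, 105, np.float64(-47.3), 7), (174, 106, np.float64(-47.0), 2), (180, 106, np.float64(-45.1), 2), (186, 107, np.float64(-43.9), 0), (192, 106, np.float64(-41.7), 1), (198, 106, np.float64(-39.5), 2)] [(440, 106, np.float64(36.2), 2), (446, 106, np.float64(38.1), 1), (452, 106, np.float64(40.2), 1), (458, 106, np.float64(42.3), 0), (464, 106, np.float64(43.9), 1), (470, 106, np.float64(46.0), 0), (476, 106, np.float64(47.6), 1), (482, 106, np.float64(49.0), 3), (488, 104, np.float64(48.5), 9), (494, 103, np.float64(48.9), 13), (500, 103, np.float64(49.7), 16), (506, 103, np.float64(52.0), 14)]
12 [(150, 101, np.float64(-50.2), 14), (156, 101, np.float64(-48.6), 14), (162, 101, np.float64(-47.1), 13), (168, 102, np.float64(-47.1), 8),
[... 1267 characters left out ...]
1)]
110 [(150, 74, np.float64(-58.8), 0), (156, 74, np.float64(-56.7), 0), (162, 74, np.float64(-54.7), 0), (168, 74, np.float64(-52.6), 1), (174, 74, np.float64(-44.4), 19), (180, 74, np.float64(-42.1), 21), (186, 74, np.float64(-40.2), 21), (192, 74, np.float64(-38.5), 21), (198, 74, np.float64(-36.7), 21)] [(440, 74, np.float64(33.2), 22), (446, 74, np.float64(35.3), 21), (452, 74, np.float64(37.1), 21), (458, 74, np.float64(39.1), 20), (464, 74, np.float64(46.9), 1), (470, 74, np.float64(49.2), 0), (476, 74, np.float64(51.1), 0), (482, 74, np.float64(53.4), -1), (488, 74, np.float64(55.0), 1), (494, 74, np.float64(56.8), 1), (500, 74, np.float64(59.2), 0), (506, 74, np.float64(61.0), 1)]
```

```bash
python3 -m pendant '{"grip":[0.45,0.45,0.45,0.45,0.45,0.45,0.45,0.45,0.45,0.45],"delta_pos":[[0.002,0,0],[0.004,0.0003,0],[0.005,0.0004,0],[0.005,0.0004,0],[0.005,0.0004,0],[0.005,0.0004,0],[0.005,0.0004,0],[0.005,0,0],[0.004,0,0],[0.002,0,0]],"roll":[0,0,0,0,0,0,0,0,0,0]}';  python3 - <<'E'
from h import *
go(.5975,-.004,.022,94.4)
gap("g1")
z=np.load("pics/g1.npz");T=cv2.cvtColor(z["p"],cv2.COLOR_RGB2HSV)
for v in(4,20,55,70):
    s=np.where((T[v,:,0]>10)&(T[v,:,0]<35)&(T[v,:,1]>150))[0];print(v,s.min(),s.max())
E
```

```text
clock: 26.3
eef_pos: [0.5903, 0.1106, 0.0233]
tool_rot: [2.135, 2.305, -0.0]
ft_force: [0.2, -0.5, -0.7]
width: 0.0472
grasp_force: 0.4
at [0.5903 0.1106 0.0233] yaw 94.4 w 0.0472 t 26.3 F [ 0.2 -0.5 -0.7] | roll -0.03 shift mm [-114.8   -1.6    1.3]
200 [(2, 106.6, -39.0, 1), (7, 105.1, -39.0, 2), (12, 103.9, -39.4, 1), (17, 102.3, -39.2, 2), (22, 101.0, -39.5, 1), (27, 99.8, -39.9, 0), (32, 98.2, -39.9, 0), (37, 96.6, -39.8, 1), (42, 95.3, -40.2, 0), (47, 93.8, -40.3, 1), (52, 89.4, -35.0, 21), (57, 87.9, -34.8, 22), (62, 86.6, -34.9, 22)]
260 [(2, 106.8, -20.3, 0), (7, 105.4, -20.3, 0), (12, 104.2, -20.5, -1), (17, 102.8, -20.6, -1), (22, 101.1, -20.5, 0), (27, 99.7, -20.6, 0), (32, 98.1, -20.5, 1), (37, 96.9, -20.8, 0), (42, 95.1, -20.6, 2), (47, 93.5, -20.6, 2), (52, 89.4, -18.1, 20), (57, 88.0, -18.1, 21), (62, 86.5, -17.9, 23)]
320 [(2, 106.9, -1.3, 0), (7, 105.5, -1.3, 0), (12, 104.0, -1.3, 0), (17, 102.5, -1.3, 0), (22, 101.1, -1.3, 0), (27, 99.3, -1.3, 2), (32, 98.3, -1.4, 0), (37, 96.7, -1.4, 1), (42, 95.2, -1.4, 1), (47, 93.8, -1.4, 0), (52, 89.3, -1.2, 21), (57, 88.0, -1.2, 21), (62, 86.6, -1.2, 22)]
380 [(2, 106.6, 17.5, 1), (7, 105.4, 17.7, 0), (12, 103.7, 17.6, 1), (17, 102.7, 17.8, 0), (22, 100.9, 17.7, 1), (27, 99.8, 18.0, 0), (32, 98.3, 18.0, 0), (37, 96.7, 18.0, 0), (42, 95.1, 18.0, 1), (47, 93.6, 18.0, 2), (52, 89.4, 15.7, 20), (57, 88.0, 15.7, 21), (62, 86.7, 15.7, 21)]
440 [(2, 106.7, 36.5, 1), (7, 105.3, 36.6, 1), (12, 104.0, 36.8, 0), (17, 102.4, 36.7, 1), (22, 100.9, 36.7, 1), (27, 99.6, 37.1, 0), (32, 97.9, 36.9, 2), (37, 96.7, 37.3, 1), (42, 95.2, 37.4, 1), (47, 93.7, 37.4, 1), (52, 89.4, 32.6, 20), (57, 88.0, 32.6, 21), (62, 86.7, 32.7, 21)]
4 198 451
20 209 422
55 169 465
70 170 465
```

```bash
python3 -m pendant '{"grip":[0.45,0.45,0.45,0.45,0.45],"delta_pos":[[0.002,0,0],[0.003,0,0],[0.003,0,0],[0.002,0,0],[0,0,0]],"roll":[0,0,0,0,0]}';  python3 - <<'E'
from h import *
go(.5975,-.004,.022,94.4)
gap("g2")
z=np.load("pics/g2.npz");cv2.imwrite("pics/g2.png",z["p"][:,:,::-1])
E
```

```text
clock: 26.85
eef_pos: [0.5896, 0.1205, 0.0234]
tool_rot: [-2.135, -2.304, -0.001]
ft_force: [-0.4, -0.2, -0.7]
width: 0.0471
grasp_force: 0.0
at [0.5896 0.1205 0.0234] yaw 94.4 w 0.0471 t 26.85 F [-0.4 -0.2 -0.7] | roll -0.05 shift mm [-124.7   -1.7    1.4]
200 [(2, 101.8, -34.2, 20), (7, 102.0, -35.8, 14), (12, 102.4, -37.9, 7), (17, 101.2, -38.2, 6), (22, 100.8, -39.6, 1), (27, 99.6, -40.0, 0), (32, 97.9, -39.8, 1), (37, 96.3, -39.8, 2), (42, 95.0, -40.1, 1), (47, 93.6, -40.5, 0), (52, 89.3, -35.3, 20), (57, 87.9, -35.2, 20), (62, 86.6, -35.4, 20)]
260 [(2, 101.9, -17.8, 20), (7, 102.2, -18.7, 13), (12, 102.1, -19.5, 8), (17, 101.4, -19.9, 5), (22, 100.7, -20.4, 1), (27, 99.6, -20.7, 0), (32, 98.0, -20.7, 0), (37, 96.2, -20.6, 2), (42, 95.0, -20.8, 1), (47, 93.3, -20.7, 2), (52, 89.1, -18.1, 21), (57, 88.0, -18.4, 20), (62, 86.6, -18.3, 20)]
320 [(2, 102.1, -1.3, 19), (7, 70.4, -0.5, 150), (12, 101.8, -1.3, 9), (17, 101.4, -1.4, 5), (22, 100.9, -1.4, 0), (27, 99.4, -1.4, 0), (32, 97.7, -1.4, 2), (37, 96.6, -1.4, 0), (42, 95.0, -1.4, 0), (47, 93.5, -1.4, 0), (52, 89.1, -1.3, 21), (57, 87.8, -1.3, 20), (62, 86.6, -1.3, 20)]
380 [(2, 102.4, 15.5, 17), (7, 102.5, 16.2, 12), (12, 102.2, 16.8, 7), (17, 101.9, 17.5, 2), (22, 100.8, 17.7, 1), (27, 99.0, 17.6, 2), (32, 97.9, 17.8, 1), (37, 96.5, 17.9, 0), (42, 95.0, 18.0, 0), (47, 93.4, 17.9, 1), (52, 89.1, 15.6, 20), (57, 87.8, 15.6, 21), (62, 86.3, 15.5, 22)]
440 [(2, 102.4, 32.2, 18), (7, 102.6, 33.9, 11), (12, 101.9, 34.7, 8), (17, 101.9, 36.4, 2), (22, 101.0, 37.2, -1), (27, 70.4, -0.5, 150), (32, 97.5, 36.6, 2), (37, 96.4, 37.2, 1), (42, 95.0, 37.4, 0), (47, 93.7, 37.8, -1), (52, 89.3, 32.8, 19), (57, 87.8, 32.6, 20), (62, 86.6, 32.9, 20)]
```

View pics/g2.png

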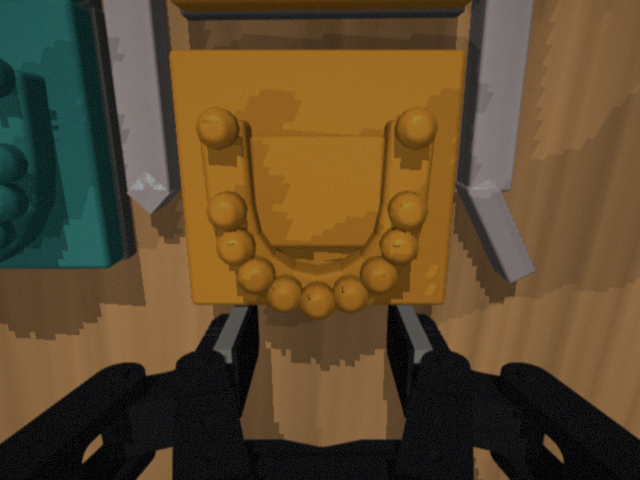

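```bash
python3 -m pendant '{"grip":[0.45,0.45,0.45,0.45,0.45,0.45,0.45],"delta_pos":[[0.001,0,0],[0.002,0.0002,0],[0.002,0.0003,0],[0.002,0.0003,0],[0.0015,0,0],[0.001,0,0],[0,0,0]],"roll":[0,0,0,0,0,0,0]}';  python3 - <<'E'
from h import *
go(.5975,-.004,.022,94.4)
gap("g3")
E
```

```text
clock: 27.6
eef_pos: [0.5897, 0.1298, 0.0234]
tool_rot: [-2.136, -2.304, -0.001]
ft_force: [0.2, -1.0, -0.1]
width: 0.0466
grasp_force: 0.3
at [0.5897 0.1298 0.0234] yaw 94.3 w 0.0466 t 27.6 F [ 0.2 -1.  -0.1] | roll -0.05 shift mm [-134.    -2.5    1.3]
200 [(2, 101.9, -34.1, 20), (7, 100.4, -33.9, 21), (12, 99.3, -34.2, 21), (17, 98.3, -34.6, 19), (22, 96.9, -34.5, 20), (27, 95.5, -34.4, 21), (32, 94.5, -34.8, 20), (37, 93.1, -34.7, 21), (42, 92.5, -35.9, 17), (47, 92.4, -38.2, 8), (52, 89.1, -34.8, 21), (57, 88.0, -35.2, 20), (62, 86.6, -35.1, 21)]
260 [(2, 101.6, -17.5, 21), (7, 100.4, -17.6, 21), (12, 99.2, -17.6, 21), (17, 98.1, -17.7, 21), (22, 97.0, -17.9, 20), (27, 95.4, -17.8, 21), (32, 94.4, -18.0, 20), (37, 93.1, -18.0, 20), (42, 92.5, -18.6, 16), (47, 92.6, -20.0, 7), (52, 89.3, -18.2, 20), (57, 88.0, -18.2, 20), (62, 86.7, -18.3, 20)]
320 [(2, 101.8, -1.2, 21), (7, 100.3, -1.2, 22), (12, 99.4, -1.2, 20), (17, 98.3, -1.2, 20), (22, 97.0, -1.2, 20), (27, 95.7, -1.2, 20), (32, 94.3, -1.2, 21), (37, 93.4, -1.2, 18), (42, 92.9, -1.3, 13), (47, 92.5, -1.3, 7), (52, 89.4, -1.3, 19), (57, 87.9, -1.2, 20), (62, 86.7, -1.3, 20)]
380 [(2, 101.7, 15.1, 21), (7, 100.4, 15.2, 21), (12, 99.4, 15.3, 20), (17, 97.9, 15.2, 21), (22, 96.9, 15.4, 20), (27, 95.6, 15.4, 20), (32, 94.3, 15.4, 21), (37, 93.4, 15.7, 19), (42, 92.9, 16.4, 13), (47, 92.6, 17.3, 7), (52, 89.3, 15.7, 20), (57, 88.0, 15.8, 19), (62, 86.6, 15.7, 21)]
440 [(2, 101.5, 31.3, 22), (7, 100.3, 31.4, 22), (12, 99.4, 31.8, 20), (17, 98.1, 31.9, 20), (22, 96.7, 31.8, 21), (27, 95.5, 32.0, 21), (32, 94.2, 32.0, 21), (37, 93.3, 32.6, 19), (42, 93.0, 34.2, 13), (47, 92.6, 36.0, 7), (52, 89.3, 32.7, 20), (57, 87.8, 32.4, 21), (62, 86.7, 32.9, 20)]
```

```bash
python3 -m pendant '{"grip":[0.45,0.45,0.45,0.45,0.45,0.45,0.45],"delta_pos":[[0.0006,0,0],[0.0006,0,0],[0.0005,0,0],[0.0005,0,0],[0.0003,0,0],[0.0003,0,0],[0,0,0]],"roll":[0,-0.2,-0.2,0,0,0,0]}';  python3 - <<'E'
from h import *
go(.5975,-.004,.022,94.4)
gap("g4")
for n in("w9","g3","g4"):
    z=np.load(f"pics/{n}.npz");W=cloud(z["d"],z["mtx"],z["extrinsics"])
    for a,b in((190,250),(390,450)):print(n,a,z["p"][36:54,a:b].mean((1,2)).round(),(W[42:52,a:b,2].mean(1)*1000).round(1))
E
```

```text
clock: 28.35
eef_pos: [0.5895, 0.1322, 0.0234]
tool_rot: [2.127, 2.311, -0.0]
ft_force: [0.4, -3.2, 1.0]
width: 0.0469
grasp_force: 1.4
at [0.5895 0.1322 0.0234] yaw 94.8 w 0.0469 t 28.35 F [ 0.4 -3.2  1. ] | roll 0.35 shift mm [-136.4   -2.5    1.4]
200 [(2, 101.6, -33.8, 22), (7, 100.7, -34.2, 20), (12, 99.3, -34.2, 21), (17, 97.8, -33.9, 22), (22, 96.9, -34.4, 21), (27, 95.5, -34.3, 21), (32, 94.4, -34.7, 20), (37, 93.1, -34.7, 21), (42, 92.0, -35.1, 20), (47, 91.4, -36.4, 15), (52, 89.3, -35.2, 20), (57, 87.9, -35.1, 21), (62, 86.5, -34.9, 22)]
260 [(2, 101.8, -17.7, 20), (7, 100.6, -17.7, 20), (12, 99.4, -17.7, 20), (17, 98.2, -17.8, 20), (22, 96.8, -17.8, 21), (27, 95.5, -17.8, 21), (32, 94.3, -17.9, 21), (37, 93.2, -18.1, 20), (42, 92.1, -18.3, 19), (47, 91.2, -18.7, 16), (52, 89.1, -18.0, 22), (57, 88.0, -18.3, 20), (62, 86.7, -18.3, 20)]
320 [(2, 101.7, -1.2, 21), (7, 100.4, -1.2, 21), (12, 99.0, -1.2, 22), (17, 97.8, -1.2, 22), (22, 96.9, -1.3, 20), (27, 95.5, -1.3, 21), (32, 94.4, -1.3, 20), (37, 93.1, -1.3, 20), (42, 91.9, -1.3, 20), (47, 91.2, -1.3, 16), (52, 89.2, -1.3,
[... 729 characters left out ...]
18.2 16.5 14.8 15.3 19.1 22.1 22.3]
w9 390 [66. 63. 60. 57. 54. 51. 48. 43. 39. 36. 34. 31. 36. 52. 69. 81. 84. 83.] [21.9 19.4 18.8 18.2 16.5 14.7 13.1 19.1 20.  20.2]
g3 190 [64. 60. 56. 50. 46. 42. 42. 41. 41. 41. 41. 38. 35. 48. 76. 90. 95. 97.] [15.9 14.6 15.  10.6  8.5 10.7  7.9  7.  21.6 20.1]
g3 390 [54. 49. 44. 42. 41. 40. 41. 43. 42. 37. 33. 28. 31. 50. 76. 93. 98. 99.] [12.6 12.6  8.6  8.3 10.2  7.   4.8  3.  19.5 22.2]
g4 190 [80. 79. 76. 72. 69. 65. 61. 56. 51. 47. 45. 42. 40. 46. 65. 83. 94. 98.] [20.  19.7 19.3 19.  17.5 15.8 16.5 12.4 19.3 20. ]
g4 390 [79. 79. 76. 71. 68. 64. 60. 56. 51. 46. 43. 40. 39. 46. 65. 80. 83. 85.] [22.3 21.9 21.4 18.8 17.6 16.  14.1 12.1 19.3 20. ]
```

```bash
python3 -m pendant '{"grip":[0.45,0.45,0.45,0.45,0.45,0.45,0.45,0.45],"delta_pos":[[-0.002,0,0],[-0.01,0,0],[-0.015,0,0],[-0.01,0,-0.03],[0,0,-0.05],[-0.01,0,-0.05],[0,0,-0.04],[0,0,0]],"roll":[0,0,0,0,0,0,0,0]}';  python3 - <<'E'
from h import *
from workcell import r
p,d=r.get_image("wrist");c=r.calibration("wrist");np.savez("pics/f.npz",p=p,d=d,**c)
for n in HUE:
    h=cv2.cvtColor(p,cv2.COLOR_RGB2HSV);m=((h[...,0]>=HUE[n][0])&(h[...,0]<=HUE[n][1])&(h[...,1]>HUE[n][2]));W=cloud(d,c["mtx"],c["extrinsics"])
    m&=(W[...,2]>.012)&(W[...,2]<.05);P=W[cv2.morphologyEx(m.astype(np.uint8),cv2.MORPH_OPEN,np.ones((3,3)))>0]
    print(n,cv2.minAreaRect((P[:,:2]*1000).astype(np.float32)))
cv2.imwrite("pics/f.png",p[:,:,::-1])
E
```

```text
clock: 29.2
eef_pos: [0.5976, 0.0844, 0.2008]
tool_rot: [2.122, 2.302, 0.015]
ft_force: [0.7, -0.8, 0.9]
width: 0.047
grasp_force: 0.0
teal ((469.84295654296875, 179.2435302734375), (85.83441925048828, 84.31568908691406), 4.59227991104126)
gold ((580.03125, 186.90110778808594), (85.99039459228516, 85.84638977050781), 4.634377956390381)
```

View pics/f.png

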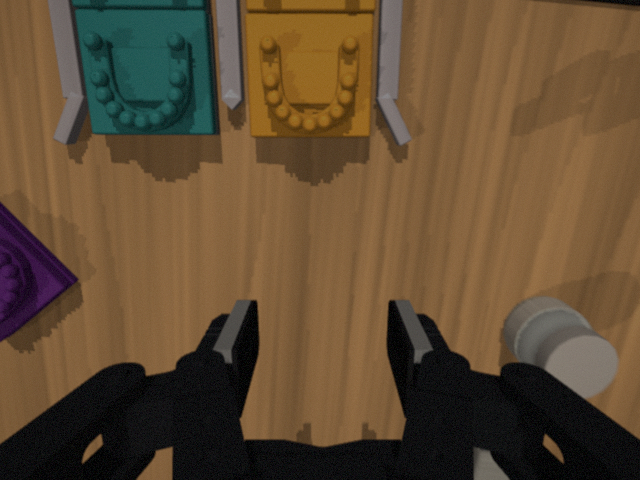

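Both upper jaws stand in the right bays, heel to heel with the lowers: the teal seam is near (140,10) and the gold near (310,10). The gripper is clear of everything.

```bash
python3 -c "
from workcell import r
print(r.finish_job())"
```

```text
the job is handed in; nothing more can be done
None
```

I slid both upper jaws into the bays of their matching lower jaws until the heels met squarely, then handed the job in at about 29 s; the wrist readings I took stayed below 4 N, and the last push moved the teal lower jaw about 1 mm.

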